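# Cap the blood-tube carrier for its seal check

### The job

Put the tall knurled cap squarely over the neck of the blood-tube carrier that is bolted to the desk, turn it until its hidden keyways drop over the three pins, and push it fully home on the shoulder against the spring inside. Finish while still holding it down there with the gripper: the spring lifts it as soon as it is let go. Leave the smooth lid, the tube rack and the computer mouse where they are.

Things in the scene. Friction and masses are not known exactly. Their poses are not given: they have to be found in the camera images.
- cap: knurled aluminium cap, loose, standing open side down on the desk: outside round, 60 mm diameter (62 over the ridges), 46 mm high, about 0.12 kg, flat closed top 8 mm thick. Origin at the centre of its underside, z up along its axis. It can be gripped across its sides from above in any yaw; a grip 30 mm above its underside suits both the desk and the carrier
- cap_bore (a point): centre of the cap's mouth (same point as the cap's origin): blind bore 42 mm diameter, 38 mm deep, with three straight keyways 120 degrees apart, full depth, 10 mm wide (they pass a pin within about 0.1 rad). Hidden and unmarked, their angle to the cap's axes is not given: find them by turning the cap on the pins under a light push, at most 120 degrees, either way
- carrier: grey blood-tube carrier standing upright, fixed to the desk on a square 130 mm base plate 8 mm thick: a cylinder of 84 mm diameter up to a flat shoulder 80 mm above the desk, then an aluminium neck of 38 mm diameter, 32 mm high, its top 6 mm tapered to 30 mm diameter. Origin on the axis at desk level, z up
- carrier_pins (a point): point on the carrier's axis, 14 mm above the shoulder, level with the tops of three steel pins, 5 mm thick, that stick out of the neck to 25 mm from the axis, at 0, 120 and 240 degrees from this point's x axis. A cap whose keyways do not meet the pins rests on them with its underside here; once they meet it drops
- carrier_shoulder (a point): point on the carrier's axis at the height of the shoulder, 80 mm above the desk: the cap's origin is here when it is fully home
- seal_plate (a joint): travel in m of the sprung seal plate (black, round, 26 mm diameter) on top of the neck: 0 = up, its top 46 mm above the shoulder; grows as the cap's ceiling presses it down, from when the cap's underside is 8 mm above the shoulder; 0.008 with the cap fully home (stop at 0.012). Its spring pushes up with 3 N at 0 and 7 N at 0.008, more than the cap weighs
- smooth_lid: bystander: low smooth aluminium lid, loose, 72 mm diameter, 24 mm high, bevelled top, without knurling; origin at the centre of its underside. The lid and the cap may stand on either side of the carrier
- tube_rack: bystander: loose white rack of blood tubes with purple and red caps, 75 mm (its x) by 200 mm (its y), 86 mm high, beyond the carrier; origin at the centre of its underside
- mouse: bystander: loose black computer mouse, 108 mm (its x) by 60 mm, 34 mm high; origin at the centre of its underside
There are look-alikes about, which are no part of the job. Several things look just like the carrier: the one meant starts farthest from the robot's base.

How it is judged:
By the outcome, as a careful person would: the job done as asked, in the order asked, and still so for the second after the job is handed in, while the arm keeps its last pose, push and grip.
It also fails if it takes over 45 s, if anything falls off the work surface, if the arm or the gripper's body presses on something with over 40 N, if the wrist force passes 120 N, or if a joint passes its speed limit or range.

### The arm

A 7-joint arm with a two-finger parallel gripper is mounted at the origin on the work surface. World frame = base frame: x ahead of the robot, y to its left, z up, the work surface at z = 0. Lengths are in m, angles in rad, forces in N, time in s.
With the tool pointing down it reaches from about 0.4 to 0.925 m from the base axis. Payload 5.6 kg.
Tool frame: the origin (TCP) lies at the very end of the fingers, on their centre line; the grasp point (between the pads) lies 19 mm behind it; z points along the fingers, y is the line along which they close (so a half turn about z gives the same grasp; the last joint's range is limited). The gripper opens to 85 mm and grips with 20 to 120 N. Pads are 22 mm wide; open, the fingers measure 114 mm over their backs; the gripper's body (76 mm by 85 mm) begins 54 mm behind the grasp point. The pads swing forward as they close: fully open they stand 13 mm farther back than shut.
Start: joints at [1.257, 0.468, -0.012, 1.603, 0.006, 1.071, -0.056], TCP at [0.174, -0.626, 0.231] pointing down, gripper open.
Joint ranges: [-2.53, 2.53], [-0.31, 2.02], [-1.57, 1.55], [0.28, 2.44], [-1.29, 4.43], [0.15, 1.84], [-2.92, 2.92]. Speed limits (rad/s): [2.57, 2.57, 3.14, 3.14, 3.14, 3.14, 3.14].

### API

Orientations are given as a rotation vector (axis times angle).
In Python, from bench import arm gives the robot as it stands.
- The arm moves only by the shell command python3 -m crank 'ROWS' [OPENING]. ROWS is rows parted by semicolons, their numbers by spaces, 1 to 10 of them, each of 4 numbers: dx, dy, dz in m, then a turn about the tool's z in rad; each row is the pose to reach, as a shift and turn from the pose commanded when the command began, along the tool's axes at that moment; what a row does not reach only later rows make up. A row lasts 1/12 s, in which the tool goes at most 0.0417 m and 0.125 rad, less where a joint would pass 70% of its speed; a pose out of reach is approached as far as the arm can. OPENING is the opening from 0.0 (shut) to 1.0 (fully open), set as the command begins (- or left out keeps the last). The fingers move at their own pace and stop on an object; the grip force is fixed at half the most. Time passes only in rows, so rows that do not move let the fingers close. It prints the time, the measured TCP pose, the force, the opening and the grip force at its end.
- arm.get_state(): the state, without advancing time (a new reading comes with each control period).
- arm.camera(name): name is "scene" or "side" or "wrist"; returns a dict with "image" (480x640x3 uint8, red, green, blue), "camera_matrix" (3x3 intrinsics, pixels), "rvec" (rotation vector, rad) and "tvec" (3), from world to camera coordinates, as OpenCV has them. Camera axes: x right, y down, z forward; pixel columns grow to the right and rows downward; lengths in m; the calibration is good to about 2 mm. A picture is of the moment at which its call begins. There is no depth.
- arm.finish_job(): hands the job in; it is judged then, once.
Trained networks look in a picture, given as the dict that the camera call returned (one of the last four; its "shot" number tells which), for a name from the list of things; names that differ only in an ending like _2 or _b are one class to them, and where a whole thing is asked for, a point or a joint stands for the part that bears it (a point fixed in the world has none). Each returns a list of dicts, best first, with "score" (0 to 1); they miss things now and then, are a little off and sometimes report something else, mostly with a low value. They report only what shows in the picture. A call takes as long as a camera call. They do not tell look-alikes from the thing itself.
- arm.look_for(query, picture): "point" ([column, row] in pixels, amid what is visible of it).
The state is a dict: "clock": time; "q": joint angles; "qd": joint speeds; "joint_torque": joint torques, N m; "tcp_pos": TCP position; "ee_rot": TCP orientation; "contact_force": force on the tool from outside, world axes, zero at the start; "ft_torque": the same for the moment, N m; "grip_width": opening from 0.0 (shut) to 1.0 (fully open); "gripper_force": force on a finger pad.
Only numpy, scipy, OpenCV 4.12 (cv2) and the standard library are available. Lean on these libraries where they do the work, as an engineer would, in place of code of your own. Each camera call takes 0.05 s, during which the arm holds its last target. There are 200 camera calls.

## Working session

There is one attempt and no reset: what is moved stays moved. The work goes in short steps, Python scripts to look and compute and a shell command to move; the robot and the scene stay as the last step left them, time stands still between calls to the robot, and variables do not carry over. Pictures are saved under pics/ and viewed, at most 10 in all, crops included, and the job is handed in when it is done.

```bash
ls; mkdir -p pics; python3 - <<'E'
from bench import arm
import cv2
s=arm.get_state(); print(s)
for n in ["scene","side"]:
    p=arm.camera(n); cv2.imwrite(f"pics/{n}0.png",p["image"][:,:,::-1])
    print(n,p["camera_matrix"],p["rvec"],p["tvec"])
    for q in ["cap","carrier","smooth_lid","carrier_pins","seal_plate","mouse","tube_rack"]:
        print(q,[(d["point"],round(d["score"],2)) for d in arm.look_for(q,p)])
E
```

```text
pics
{'clock': 0.0, 'q': array([ 1.2570414 ,  0.46838136, -0.01162169,  1.60363536,  0.00596355,
        1.07138451, -0.05630593]), 'qd': array([-5.70520572e-04,  3.83489627e-04,  1.20834954e-03, -4.27558637e-05,
        5.81101235e-04, -9.69053913e-04,  6.35183598e-04]), 'joint_torque': array([-2.02922192e-04, -5.32385373e+01,  2.11936474e-02, -2.51308501e+01,
        1.13756160e-02,  7.65788573e-03,  4.22917458e-05]), 'tcp_pos': array([ 0.17365307, -0.62579262,  0.23033075]), 'ee_rot': array([-3.11113490e+00, -4.23657874e-01,  5.05275215e-04]), 'contact_force': array([ 1.24471216, -0.57576684, -0.07391977]), 'ft_torque': array([ 0.02577782, -0.0571836 ,  0.02269879]), 'gripper_force': 0.0, 'grip_width': 1.0010725746413753}
scene [[482.55481124   0.         322.23451812]
 [  0.         482.55481124 231.69673692]
 [  0.           0.           1.        ]] [ 1.71259769  1.78859369 -0.759986  ] [ 0.02719795 -0.29025668  1.44609696]
cap [([211.4, 255.4], 0.68)]
carrier [([250.2, 196.0], 0.98), ([323.8, 249.0], 0.71), ([416.1, 187.3], 0.57)]
smooth_lid [([442.8, 244.6], 0.88)]
carrier_pins [([327.8, 249.7], 0.93), ([249.5, 196.5], 0.88), ([416.2, 188.3], 0.62)]
seal_plate [([419.5, 156.3], 0.61), ([329.0, 210.7], 0.6), ([250.1, 164.9], 0.44)]
mouse [([155.7, 314.9], 0.92)]
tube_rack [([325.1, 353.0], 0.84)]
side [[446.37937689   0.         321.07591664]
 [  0.         446.37937689 241.91650423]
 [  0.           0.           1.        ]] [ 2.19197041 -0.29265188  0.15467332] [-0.51191129  0.14290811  0.80240539]
cap [([359.0, 356.2], 0.64)]
carrier [([302.7, 266.0], 0.85), ([225.0, 359.6], 0.8), ([185.1, 222.5], 0.67)]
smooth_lid [([262.2, 204.2], 0.79)]
carrier_pins [([186.7, 221.1], 0.76), ([303.9, 266.2], 0.71), ([229.8, 362.4], 0.67), ([358.3, 357.8], 0.45)]
seal_plate [([300.7, 224.4], 0.61), ([218.1, 312.0], 0.52), ([181.3, 184.1], 0.38)]
mouse [([476.3, 379.0], 0.86)]
tube_rack [([429.0, 241.5], 0.71)]
```

View pics/scene0.png

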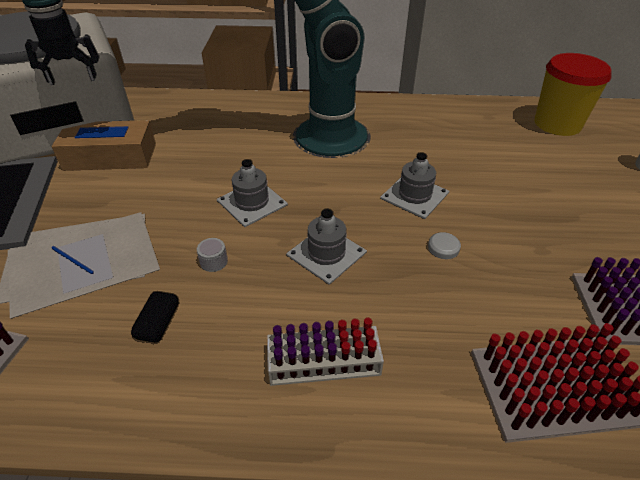

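View pics/side0.png

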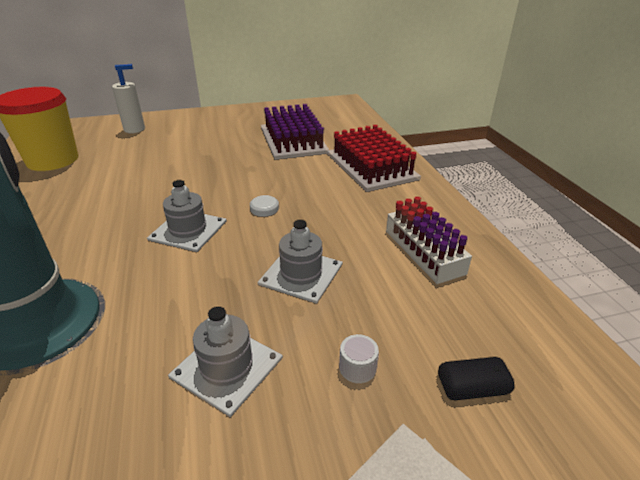

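```bash
cat > h.py <<'E'
import numpy as np, cv2
from bench import arm
def ray(p,uv):
    R=cv2.Rodrigues(p["rvec"])[0]; K=p["camera_matrix"]
    return -R.T@p["tvec"], R.T@np.linalg.inv(K)@np.array([uv[0],uv[1],1.])
def tri(obs):
    A=np.zeros((3,3));b=np.zeros(3)
    for p,uv in obs:
        c,d=ray(p,uv); d=d/np.linalg.norm(d); M=np.eye(3)-np.outer(d,d); A+=M;b+=M@c
    X=np.linalg.solve(A,b)
    r=[np.round(proj(p,X)-uv,1) for p,uv in obs]
    return X,r
def atz(p,uv,z):
    c,d=ray(p,uv); return c+d*(z-c[2])/d[2]
def proj(p,X):
    return cv2.projectPoints(np.array([X],float),p["rvec"],p["tvec"],p["camera_matrix"],None)[0].ravel()
def circ(p,c,r,n=72):
    t=np.linspace(0,2*np.pi,n); P=np.c_[c[0]+r*np.cos(t),c[1]+r*np.sin(t),0*t+c[2]]
    return cv2.projectPoints(P,p["rvec"],p["tvec"],p["camera_matrix"],None)[0].reshape(-1,2)
E
python3 - <<'E'
from h import *
a=arm.camera("scene");b=arm.camera("side")
S={"cap":([211.4,255.4],[359,356.2]),"lid":([442.8,244.6],[262.2,204.2]),
"sealA":([329,210.7],[300.7,224.4]),"sealB":([250.1,164.9],[218.1,312]),"sealC":([419.5,156.3],[181.3,184.1]),
"carA":([323.8,249],[302.7,266]),"carB":([250.2,196],[225,359.6]),"carC":([416.1,187.3],[185.1,222.5]),
"mouse":([155.7,314.9],[476.3,379]),"rack":([325,353],[429,241.5])}
for k,(u,v) in S.items():
    X,r=tri([(a,u),(b,v)]); print(k,X.round(3),r,np.hypot(*X[:2]).round(3))
E
```

```text
cap [ 0.528 -0.246  0.024] [array([ 0.9, -0.8]), array([1.3, 1. ])] 0.582
lid [0.456 0.27  0.011] [array([ 0.9, -1.4]), array([1. , 1.2])] 0.53
sealA [0.49  0.005 0.124] [array([-0.9,  1.3]), array([-1.2, -1.3])] 0.49
sealB [ 0.322 -0.184  0.118] [array([ 0.2, -0.2]), array([0.3, 0.3])] 0.371
sealC [0.279 0.217 0.124] [array([-0. ,  0.1]), array([-0. , -0.1])] 0.353
carA [ 0.494 -0.001  0.021] [array([ 0.8, -1. ]), array([1.1, 1. ])] 0.494
carB [ 0.32  -0.193  0.021] [array([ 0.3, -0.3]), array([0.5, 0.5])] 0.374
carC [0.27  0.223 0.022] [array([-0.1,  0.1]), array([-0.1, -0.1])] 0.35
mouse [ 0.689 -0.326  0.017] [array([-0.4,  0.2]), array([-0.5, -0.3])] 0.762
rack [0.77  0.008 0.029] [array([-1.4,  1.4]), array([-1.4, -1. ])] 0.77
```

The scene picture shows three carriers, and the middle one at (327,250) is the farthest from the base, at about (0.49, 0.00). The knurled cap is at (211,255), the lid at (443,245), the mouse at (156,316) and the rack at (325,353). The side view agrees, with the cap at (359,358) and the carrier at (301,262). Next I'll move above the cap and look with the wrist camera.

```bash
cat >> h.py <<'E'
def rel(target,yaw=None):
    """shift in tool axes from the measured pose to a world TCP target"""
    s=arm.get_state(); R=cv2.Rodrigues(s["ee_rot"])[0]
    print("tool axes x",R[:,0].round(3),"y",R[:,1].round(3),"z",R[:,2].round(3),"q",s["q"].round(2))
    print("clock",s["clock"],"tcp",s["tcp_pos"].round(4),"rel",(R.T@(np.array(target)-s["tcp_pos"])).round(4))
E
python3 -c "
from h import *
rel([0.528,-0.246,0.2])"
```

```text
tool axes x [ 0.964  0.267 -0.   ] y [ 0.267 -0.964  0.   ] z [-0. -0. -1.] q [ 1.26  0.47 -0.01  1.6   0.01  1.07 -0.06]
clock 0.9 tcp [ 0.1738 -0.6263  0.2313] rel [ 0.443  -0.2718  0.0313]
```

```bash
python3 -m crank '0.034 -0.021 0; 0.068 -0.042 0; 0.102 -0.063 0; 0.136 -0.084 0; 0.17 -0.105 0; 0.204 -0.126 0; 0.238 -0.147 0; 0.272 -0.168 0; 0.306 -0.189 0; 0.34 -0.21 0' 2>&1 || true; sed -i 's/^$//' h.py
```

```text
Traceback (most recent call last):
ValueError: each row has 4 numbers
```

```bash
python3 -m crank '0.034 -0.021 0 0; 0.068 -0.042 0 0; 0.102 -0.063 0 0; 0.136 -0.084 0 0; 0.17 -0.105 0 0; 0.204 -0.126 0 0; 0.238 -0.147 0 0; 0.272 -0.168 0 0; 0.306 -0.189 0 0; 0.34 -0.21 0 0'; python3 -c "
from h import *
rel([0.528,-0.246,0.2])
p=arm.camera('wrist'); print(p['camera_matrix'][0],p['rvec'],p['tvec'])
cv2.imwrite('pics/w1.png',p['image'][:,:,::-1])
for q in ['cap','carrier','seal_plate','carrier_pins']:
  print(q,[(d['point'],round(d['score'],2),atz(p,d['point'],0.046 if q=='cap' else 0.126).round(4)) for d in arm.look_for(q,p)])
"
```

```text
clock: 1.73
tcp_pos: [0.4464, -0.3315, 0.2317]
ee_rot: [3.112, 0.424, 0.001]
contact_force: [0.8, -0.7, 0.1]
grip_width: 0.997
gripper_force: 0.0
tool axes x [0.964 0.267 0.   ] y [ 0.267 -0.964  0.001] z [ 0.001 -0.001 -1.   ] q [ 0.72  0.32 -0.17  1.83  0.06  1.   -0.78]
clock 1.7333 tcp [ 0.4464 -0.3315  0.2317] rel [ 0.1015 -0.0606  0.0316]
[359.34464513   0.         319.1412946 ] [-2.31481991  1.75957797  0.24865288] [-0.43742536  0.29227854  0.47225888]
cap [([250.1, 101.6], 0.9, array([ 0.5246, -0.2472,  0.046 ]))]
carrier [([152.2, 276.3], 0.94, array([ 0.3847, -0.2195,  0.126 ])), ([28.7, 76.7], 0.93, array([ 0.4989, -0.1248,  0.126 ]))]
seal_plate [([109.3, 336.6], 0.82, array([ 0.3257, -0.1946,  0.126 ]))]
carrier_pins [([150.7, 279.5], 0.87, array([ 0.3818, -0.2188,  0.126 ])), ([28.8, 79.6], 0.77, array([ 0.4972, -0.125 ,  0.126 ]))]
```

```bash
python3 -m crank '0.033 -0.02 0.01 0; 0.066 -0.04 0.02 0; 0.1 -0.06 0.03 0; 0.1 -0.06 0.03 0'; python3 -c "
from h import *
p=arm.camera('wrist')
cv2.imwrite('pics/w2.png',p['image'][:,:,::-1])
for q in ['cap','carrier','seal_plate']:
  print(q,[(d['point'],round(d['score'],2),atz(p,d['point'],0.046 if q=='cap' else 0.126).round(4)) for d in arm.look_for(q,p)])
rel([0.526,-0.246,0.01])
"
```

```text
clock: 2.32
tcp_pos: [0.529, -0.2421, 0.1996]
ee_rot: [-3.107, -0.435, -0.002]
contact_force: [0.2, 1.3, 0.6]
grip_width: 0.995
gripper_force: 0.0
cap [([324.4, 225.4], 0.75, array([ 0.5273, -0.2449,  0.046 ]))]
carrier [([243.1, 372.5], 0.87, array([ 0.429 , -0.2137,  0.126 ])), ([60.8, 178.7], 0.85, array([ 0.5301, -0.0799,  0.126 ]))]
seal_plate []
tool axes x [ 0.964  0.264 -0.001] y [ 0.264 -0.964  0.001] z [-0.001 -0.001 -1.   ] q [ 0.55  0.4  -0.21  1.79  0.1   0.96 -1.  ]
clock 2.5167 tcp [ 0.5243 -0.251   0.2012] rel [ 0.0032 -0.0045  0.1912]
```

View pics/w2.png

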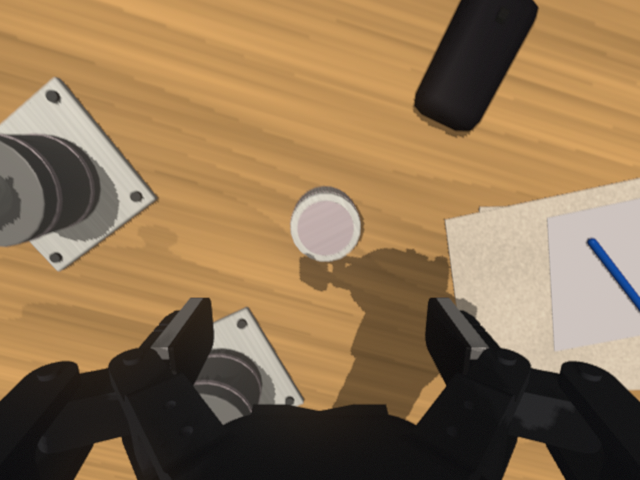

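The cap's top disc shows at about (326,227) in the wrist view, with carriers B and A at the left edge and the mouse at (475,65). I'll refine with a settled picture.

```bash
python3 -c "
from h import *
p=arm.camera('wrist'); g=cv2.GaussianBlur(cv2.cvtColor(p['image'],cv2.COLOR_RGB2GRAY),(5,5),0)
u=proj(p,[0.527,-0.246,0.046]); print(u)
x,y=[int(v)-60 for v in u]; c=g[y:y+120,x:x+120]
h=cv2.HoughCircles(c,cv2.HOUGH_GRADIENT,1.,5,param1=100,param2=12,minRadius=24,maxRadius=42)
for k in h[0][:5]: print(k+[x,y,0], atz(p,(k[0]+x,k[1]+y),0.046).round(4))
print([(d['point'],atz(p,d['point'],0.04).round(4)) for d in arm.look_for('cap',p)])
cc=np.linalg.norm(ray(p,(0,0))[0]-[0.527,-0.246,0.046]); print('expected r',31*p['camera_matrix'][0,0]/cc/1000)
rel([0.527,-0.246,0.01])
s=arm.camera('scene');b=arm.camera('side')
us,ub=[arm.look_for('cap',k)[0]['point'] for k in (s,b)]
print(tri([(s,us),(b,ub)]),proj(s,[0.527,-0.246,0.025])-us,proj(b,[0.527,-0.246,0.025])-ub)
"
```

```text
[315.97950851 216.96545554]
[314.5        217.5         27.89999962] [ 0.5262 -0.2449  0.046 ]
[316.5        211.5         34.40000153] [ 0.5316 -0.2452  0.046 ]
[321.5        215.5         33.70000076] [ 0.5294 -0.2502  0.046 ]
[321.5        220.5         34.70000076] [ 0.5253 -0.2513  0.046 ]
[310.5        222.5         41.40000153] [ 0.5211 -0.2428  0.046 ]
[([313.4, 215.7], array([ 0.5262, -0.2439,  0.04  ]))]
expected r 36.684730876566945
tool axes x [ 0.965  0.264 -0.001] y [ 0.264 -0.965  0.001] z [-0.    -0.001 -1.   ] q [ 0.55  0.4  -0.21  1.79  0.1   0.96 -1.  ]
clock 2.6167 tcp [ 0.5244 -0.251   0.2016] rel [ 0.004  -0.0043  0.1916]
(array([ 0.52494565, -0.24195012,  0.02334065]), [array([ 0.2, -0.2]), array([0.3, 0.2])]) [-1.92230359 -0.09123734] [2.42603051 1.2630906 ]
```

```bash
python3 -m crank '0.0034 -0.0055 0.03 0; 0.0034 -0.0055 0.065 0; 0.0034 -0.0055 0.1 0; 0.0034 -0.0055 0.13 0; 0.0034 -0.0055 0.155 0; 0.0034 -0.0055 0.175 0; 0.0034 -0.0055 0.187 0; 0.0034 -0.0055 0.191 0; 0.0034 -0.0055 0.191 0; 0.0034 -0.0055 0.191 0'; python3 -m crank '0 0 0 0;0 0 0 0;0 0 0 0;0 0 0 0;0 0 0 0;0 0 0 0;0 0 0 0;0 0 0 0' 0.0
```

```text
clock: 3.65
tcp_pos: [0.5281, -0.2427, 0.0112]
ee_rot: [3.112, 0.424, 0.002]
contact_force: [-0.5, -0.0, 0.4]
grip_width: 1.003
gripper_force: 0.0
clock: 4.32
tcp_pos: [0.5286, -0.2431, 0.0122]
ee_rot: [3.111, 0.423, 0.004]
contact_force: [-1.2, -0.5, 5.4]
grip_width: 0.682
gripper_force: 64.4
```

```bash
python3 -m crank '0 0 -0.01 0;0 0 -0.035 0;0 0 -0.07 0;0 0 -0.105 0;0 0 -0.14 0;0 0 -0.17 0;0 0 -0.195 0;0 0 -0.205 0;0 0 -0.205 0'; python3 -c "
from h import *
rel([0.49,0.003,0.2])
p=arm.camera('wrist'); s=arm.camera('scene'); b=arm.camera('side')
for n,k in (('w3',p),('s3',s),('d3',b)): cv2.imwrite('pics/%s.png'%n,k['image'][:,:,::-1]); np.savez('pics/%s.npz'%n,**k)
for k in (p,s,b):
  for q in ['carrier','seal_plate','cap']: print(q,[(d['point'],round(d['score'],2)) for d in arm.look_for(q,k)])
v=np.hstack([cv2.resize(s['image'][190:290,270:380],None,fx=3.6,fy=3.6,interpolation=cv2.INTER_CUBIC),cv2.resize(b['image'][210:310,245:355],None,fx=3.6,fy=3.6,interpolation=cv2.INTER_CUBIC)])
cv2.imwrite('pics/crop3.png',v[:,:,::-1])
"
```

```text
clock: 5.07
tcp_pos: [0.5288, -0.2428, 0.2186]
ee_rot: [3.11, 0.424, 0.008]
contact_force: [0.1, 0.6, -1.7]
grip_width: 0.684
gripper_force: 64.6
tool axes x [0.964 0.267 0.004] y [ 0.267 -0.964  0.004] z [ 0.005 -0.003 -1.   ] q [ 0.55  0.38 -0.22  1.78  0.1   0.99 -1.01]
clock 5.0667 tcp [ 0.5288 -0.2428  0.2186] rel [ 0.0283 -0.2472  0.0177]
carrier [([67.8, 178.4], 0.65), ([177.9, 413.2], 0.59)]
seal_plate []
cap [([315.2, 330.6], 0.77), ([458.4, 61.4], 0.64)]
carrier [([417.4, 186.4], 0.88), ([251.2, 194.5], 0.7), ([327.3, 251.4], 0.62)]
seal_plate [([419.6, 158.7], 0.65), ([327.9, 211.7], 0.41)]
cap [([199.0, 178.8], 0.61)]
carrier [([301.9, 266.6], 0.92), ([226.2, 361.3], 0.86), ([184.3, 223.1], 0.82)]
seal_plate [([298.4, 225.3], 0.7), ([215.7, 316.4], 0.67), ([179.4, 183.4], 0.58), ([302.9, 265.6], 0.17)]
cap [([359.0, 258.1], 0.74)]
```

View pics/w3.png

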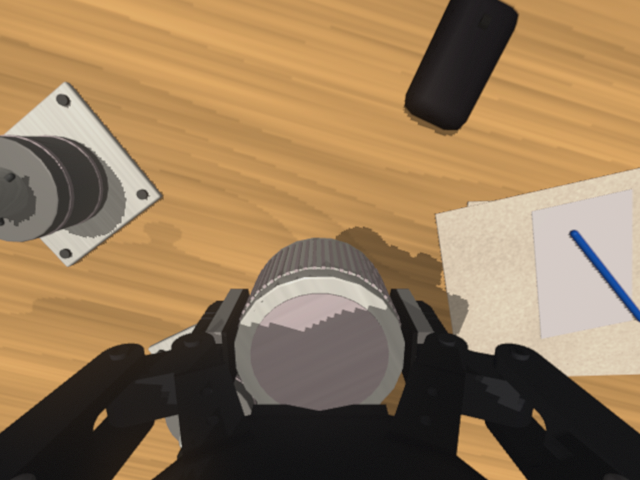

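View pics/crop3.png

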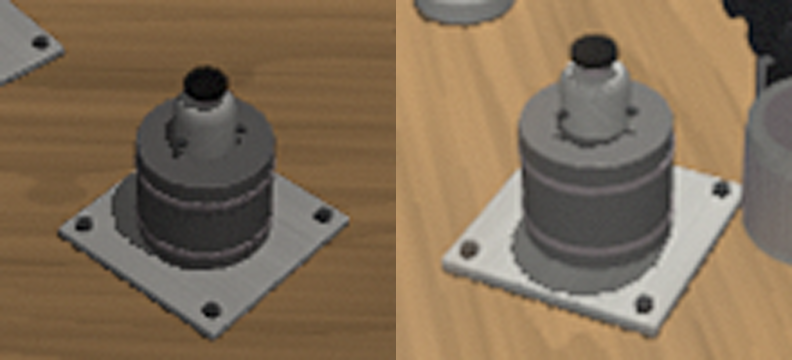

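The wrist view shows the cap held squarely between the pads, its top centred at (320,345). The crop shows the target carrier's black seal plate, at about (327.2,213.2) in the scene picture and (300,224) in the side picture. Its base-plate bolts are visible too. I'll find the axis from both.

```bash
python3 -c "
from h import *
s=dict(np.load('pics/s3.npz'));b=dict(np.load('pics/d3.npz'));w=dict(np.load('pics/w3.npz'))
S=lambda x,y:(x/3.6+270-.4,y/3.6+190-.4); D=lambda x,y:((x-396)/3.6+245-.4,y/3.6+210-.4)
print('seal',tri([(s,S(206,83)),(b,D(594,50))]))
print(atz(s,S(206,82),.126),atz(b,D(594,48),.126))
P=[atz(s,S(*k),.009) for k in ((84,224),(323,215),(211,311))]; Q=[atz(b,D(*k),.009) for k in ((468,249),(721,188),(644,304))]
print('bolts scene',np.round(P,4),(P[0]+P[1])/2); print('bolts side',np.round(Q,4),(Q[0]+Q[1])/2)
W=[atz(w,k,.009) for k in ((63,99),(142,194),(66,253))]; print('wrist bolts',np.round(W,4),'centre',(W[0]+W[2])/2)
# shoulder ellipse
for c,img in ((s,'s'),(b,'b')):
  e=circ(c,[.49,.003,.08],.042); print(img,e.min(0),e.max(0))
print('S body',S(136,0)[0],S(275,0)[0],'D',D(519,0)[0],D(674,0)[0])
# held cap top centre in wrist
print('cap top at',atz(w,(320,352),.2186+.035),'tcp .5288 -.2428')
"
```

```text
seal (array([0.4900685 , 0.0033865 , 0.12388444]), [array([ 0.3, -0.4]), array([0.4, 0.4])])
[0.49281018 0.00290507 0.126     ] [0.48946785 0.00353937 0.126     ]
bolts scene [[ 0.4975 -0.072   0.009 ]
 [ 0.4831  0.077   0.009 ]
 [ 0.5655  0.0095  0.009 ]] [0.49029352 0.00252049 0.009     ]
bolts side [[ 0.4142 -0.0017  0.009 ]
 [ 0.5643  0.0134  0.009 ]
 [ 0.4968 -0.0694  0.009 ]] [0.48925629 0.00584644 0.009     ]
wrist bolts [[ 0.5652  0.0107  0.009 ]
 [ 0.4975 -0.0706  0.009 ]
 [ 0.4161 -0.0041  0.009 ]] centre [0.49067252 0.00329841 0.009     ]
s [307.17639357 214.51726892] [346.26505478 241.34056476]
b [278.70641455 230.32841038] [322.21382456 256.24811221]
S body 307.3777777777778 345.98888888888894 D 278.7666666666667 321.82222222222225
cap top at [ 0.52821143 -0.24156626  0.2536    ] tcp .5288 -.2428
```

```bash
python3 -c "
from h import *
w=dict(np.load('pics/w3.npz')); t=np.array([.5288,-.2428,.2186]); X=np.array([.964,.267,.004]);
for dx in (-.003,0,.003):
  for dz in (.035,.039):
    e=circ(w,t+X*dx+[0,0,dz],.030); print(dx,dz,'min',e.min(0).round(1),'max',e.max(0).round(1))
g=w['image'].astype(int); print(g[225:310:2,320].mean(1).round().astype(int))
print(g[345,225:260].mean(1).astype(int)); print(g[345,380:415].mean(1).astype(int))
rel([.49,.0033,.2])
"
```

```text
-0.003 0.035 min [235.5 276.8] max [412.3 431. ]
-0.003 0.039 min [232.8 281.7] max [415.4 439.9]
0 0.035 min [234.9 267.9] max [412.9 424.2]
0 0.039 min [232.2 272.5] max [416.1 433. ]
0.003 0.035 min [234.4 258.9] max [413.6 417.4]
0.003 0.039 min [231.6 263.2] max [416.8 426. ]
[143 142 146 148 146 142 134 107 104 106 106 107 107 105 105 105 107 107
 107 105 104 144 133 106 109 112 202 209 204 205 205 204 204 201 157 174
 178 181 181 181 180 180 179]
[ 32  32  30  29  29  29  29  28  34  80 120 120 120 118 119 119 118 117
 118 118 119 118 120 119 119 116 109 104 103 104 103 103 103 104 104]
[105 106 107 107 107 106 106 110 116 120 118 117 115 115 114 113 114 114
 115 116 116 117 119 118  97  33  16  18  21  17  18  21  24  26  26]
tool axes x [ 0.964  0.268 -0.001] y [ 0.268 -0.964 -0.   ] z [-0.001  0.    -1.   ] q [ 0.54  0.38 -0.22  1.78  0.1   0.99 -1.01]
clock 5.6667 tcp [ 0.5273 -0.2422  0.2148] rel [ 0.0297 -0.2466  0.0149]
```

```bash
python3 -m crank '0.004 -0.031 0 0;0.008 -0.062 0 0;0.012 -0.093 0 0;0.016 -0.124 0 0;0.02 -0.155 0 0;0.024 -0.186 0 0;0.028 -0.217 0.01 0;0.031 -0.24 0.03 0;0.0312 -0.2466 0.045 0;0.0312 -0.2466 0.05 0'; python3 -m crank '0 0 0 0;0 0 0 0'; python3 -c "
from h import *
rel([.49,.0033,.106])
s=arm.camera('scene'); b=arm.camera('side')
t=arm.get_state()['tcp_pos']
for n,k in (('s4',s),('d4',b)):
  np.savez('pics/%s.npz'%n,**k)
  for z in (-.012,.034): e=circ(k,t+[0,0,z],.030); print(n,z,e.min(0).round(1),e.max(0).round(1))
v=np.hstack([cv2.resize(s['image'][170:290,270:380],None,fx=3.6,fy=3.6,interpolation=cv2.INTER_CUBIC),cv2.resize(b['image'][180:300,245:355],None,fx=3.6,fy=3.6,interpolation=cv2.INTER_CUBIC)])
cv2.imwrite('pics/crop4.png',v[:,:,::-1])
"
```

```text
clock: 6.5
tcp_pos: [0.4899, 0.0062, 0.1636]
ee_rot: [-3.111, -0.431, 0.005]
contact_force: [-0.8, -0.1, -0.8]
grip_width: 0.689
gripper_force: 64.7
clock: 6.67
tcp_pos: [0.492, 0.0026, 0.1656]
ee_rot: [3.113, 0.422, 0.0]
contact_force: [-0.2, -0.6, -1.5]
grip_width: 0.685
gripper_force: 64.7
tool axes x [0.964 0.266 0.   ] y [ 0.266 -0.964  0.001] z [ 0. -0. -1.] q [ 0.21  0.32 -0.33  2.02  0.14  0.82 -1.5 ]
clock 6.6667 tcp [0.492  0.0026 0.1656] rel [-0.0018 -0.0013  0.0596]
s4 -0.012 [312.  192.6] [341.4 211.7]
s4 0.034 [311.7 174.9] [342.1 193.8]
d4 -0.012 [284.6 201.8] [317.3 219.4]
d4 0.034 [283.5 180.2] [317.3 197. ]
```

View pics/crop4.png

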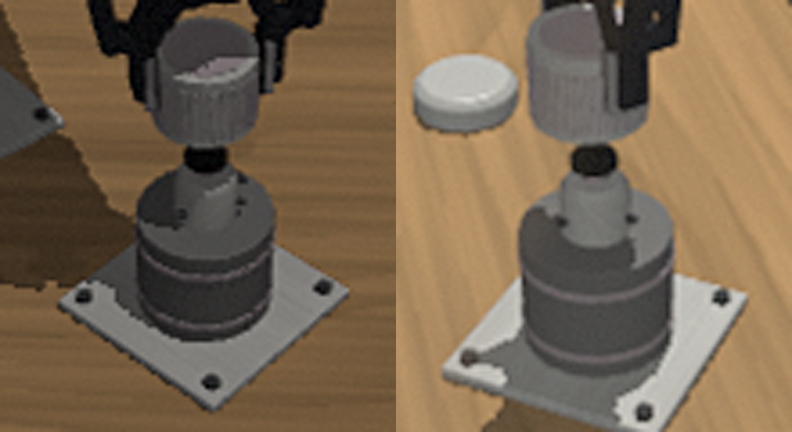

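In both crops the held cap sits just above the seal plate. It is aligned sideways in the scene view (x=206 for both), but in the side view it sits about 6 crop px left of the neck (588 against 594), roughly 3 mm towards the base. I'll correct that and lower the cap.

```bash
python3 -m crank '0.0027 0 0.005 0;0.0027 0 0.02 0;0.0027 0 0.03 0;0.0027 0 0.036 0;0.0027 0 0.042 0;0.0027 0 0.047 0;0.0027 0 0.051 0;0.0027 0 0.054 0;0.0027 0 0.054 0'
```

```text
clock: 7.52
tcp_pos: [0.4939, 0.0044, 0.1108]
ee_rot: [-3.113, -0.424, 0.001]
contact_force: [0.4, -0.5, -1.5]
grip_width: 0.685
gripper_force: 64.7
```

```bash
python3 -m crank '0 0 0.002 0;0 0 0.004 0;0 0 0.005 0;0 0 0.006 0;0 0 0.006 0'
```

```text
clock: 7.93
tcp_pos: [0.4943, 0.0044, 0.1058]
ee_rot: [3.113, 0.424, 0.0]
contact_force: [-1.6, -0.4, 3.7]
grip_width: 0.685
gripper_force: 65.6
```

```bash
python3 -m crank '0 0 0.001 0.03;0 0 0.001 0.07;0 0 0.001 0.12;0 0 0.001 0.17;0 0 0.001 0.22;0 0 0.001 0.27;0 0 0.001 0.3'; python3 -c "
from h import *
rel([.4943,.0044,.0918]); print(arm.get_state()['contact_force'],arm.get_state()['ft_torque'])"
```

```text
clock: 8.52
tcp_pos: [0.4962, 0.0036, 0.1058]
ee_rot: [3.14, -0.049, 0.007]
contact_force: [1.4, -2.3, 6.9]
grip_width: 0.686
gripper_force: 65.6
tool axes x [ 0.999 -0.031  0.004] y [-0.031 -1.     0.001] z [ 0.004 -0.001 -1.   ] q [ 0.12  0.41 -0.24  2.06  0.15  0.68 -1.81]
clock 8.5167 tcp [0.4962 0.0036 0.1058] rel [-0.002  -0.0008  0.014 ]
[ 1.37379345 -2.3315042   6.87010323] [-0.61897234 -0.13527751  0.1409022 ]
```

```bash
python3 -m crank '0 0 0 -0.12;0 0 0 -0.24;0 0 0 -0.32;-0.0001 -0.0003 0 -0.37;-0.0002 -0.0004 0 -0.42;-0.0002 -0.0005 0 -0.47;-0.0003 -0.0006 0 -0.5;-0.0003 -0.0006 0 -0.5'; python3 -c "
from bench import arm
s=arm.get_state(); print(s['q'].round(2),s['ft_torque'])"
```

```text
clock: 9.18
tcp_pos: [0.4946, 0.0063, 0.1054]
ee_rot: [-3.054, -0.735, -0.003]
contact_force: [-1.8, 2.1, 6.1]
grip_width: 0.686
gripper_force: 65.5
[ 0.22  0.42 -0.36  2.06  0.22  0.7  -1.38] [ 0.52055718  0.45996997 -0.04345   ]
```

```bash
python3 -m crank '0 -0.0002 0 -0.05;0 -0.0004 0 -0.1;0 -0.0005 0 -0.15;-0.0001 -0.0007 0 -0.2;-0.0001 -0.0009 0 -0.25;-0.0002 -0.001 0 -0.3;-0.0002 -0.0012 0 -0.35;-0.0002 -0.0012 0 -0.35'; python3 -c "
from bench import arm
s=arm.get_state(); print(s['q'].round(2),s['ft_torque'])"
```

```text
clock: 9.85
tcp_pos: [0.4936, 0.0056, 0.1048]
ee_rot: [2.88, 1.254, 0.001]
contact_force: [-1.0, -0.8, 5.7]
grip_width: 0.684
gripper_force: 65.5
[ 0.28  0.44 -0.44  2.06  0.28  0.71 -1.08] [-0.27030379  0.24935497 -0.02000806]
```

```bash
python3 -m crank '0 -0.0002 0.0005 -0.05;0 -0.0004 0.0005 -0.1;0 -0.0005 0.0005 -0.15;-0.0001 -0.0007 0.0005 -0.2;-0.0001 -0.0009 0.0005 -0.25;-0.0002 -0.001 0.0005 -0.3;-0.0002 -0.0012 0.0005 -0.35;-0.0002 -0.0012 0.0005 -0.35'; python3 -c "
from bench import arm
s=arm.get_state(); print(s['q'].round(2),s['ft_torque'])"
```

```text
clock: 10.52
tcp_pos: [0.4934, 0.0075, 0.1055]
ee_rot: [2.616, 1.737, 0.004]
contact_force: [-1.5, 1.3, 13.1]
grip_width: 0.686
gripper_force: 66.3
[ 0.35  0.45 -0.52  2.05  0.34  0.72 -0.78] [0.10298391 0.56681618 0.13290361]
```

```bash
python3 -m crank '0 -0.0002 0 -0.05;0 -0.0004 0 -0.1;0 -0.0005 0 -0.15;-0.0001 -0.0007 0 -0.2;-0.0001 -0.0009 0 -0.25;-0.0002 -0.001 0 -0.3;-0.0002 -0.0012 0 -0.35;-0.0002 -0.0012 0 -0.35'; python3 -c "
from bench import arm
s=arm.get_state(); print(s['q'].round(2),s['ft_torque'])"
```

```text
clock: 11.18
tcp_pos: [0.4919, 0.0078, 0.1055]
ee_rot: [2.273, 2.166, 0.002]
contact_force: [-3.8, 1.4, 14.4]
grip_width: 0.688
gripper_force: 66.5
[ 0.42  0.47 -0.6   2.05  0.4   0.73 -0.49] [0.02309644 0.79312679 0.22062898]
```

```bash
python3 -m crank '0 -0.0002 0 -0.05;0 -0.0004 0 -0.1;0 -0.0005 0 -0.15;-0.0001 -0.0007 0 -0.2;-0.0001 -0.0009 0 -0.25;-0.0002 -0.001 0 -0.3;-0.0002 -0.0012 0 -0.35;-0.0002 -0.0012 0 -0.35'; python3 -c "
from bench import arm
s=arm.get_state(); print(s['q'].round(2),s['ft_torque'])"
```

```text
clock: 11.85
tcp_pos: [0.4906, 0.0077, 0.1054]
ee_rot: [1.861, 2.529, 0.002]
contact_force: [-3.8, 1.0, 14.2]
grip_width: 0.69
gripper_force: 66.5
[ 0.48  0.49 -0.69  2.05  0.46  0.75 -0.19] [0.08654958 0.85796361 0.16655346]
```

```bash
python3 -m crank '0 -0.0002 0 -0.05;0 -0.0004 0 -0.1;0 -0.0005 0 -0.15;-0.0001 -0.0007 0 -0.2;-0.0001 -0.0009 0 -0.25;-0.0002 -0.001 0 -0.3;-0.0002 -0.0012 0 -0.35;-0.0002 -0.0012 0 -0.35'; python3 -c "
from bench import arm
s=arm.get_state(); print(s['q'].round(2),s['ft_torque'])"
```

```text
clock: 12.52
tcp_pos: [0.4894, 0.0071, 0.1055]
ee_rot: [1.393, 2.814, 0.001]
contact_force: [-3.6, 0.6, 15.1]
grip_width: 0.685
gripper_force: 66.6
[ 0.55  0.52 -0.77  2.05  0.52  0.77  0.11] [0.00112118 0.8312339  0.10702102]
```

```bash
python3 -m crank '0 0 -0.002 0;0 0 -0.004 0;0 0 -0.004 0;0 0 -0.004 0'; python3 -m crank '0.0012 -0.0016 0 0;0.0024 -0.0032 0 0;0.0024 -0.0032 0 0;0.0024 -0.0032 0 0'
```

```text
clock: 12.85
tcp_pos: [0.4885, 0.0061, 0.1076]
ee_rot: [-1.397, -2.814, 0.0]
contact_force: [0.4, 0.6, -1.1]
grip_width: 0.686
gripper_force: 64.8
clock: 13.18
tcp_pos: [0.4868, 0.0062, 0.108]
ee_rot: [1.395, 2.811, 0.005]
contact_force: [6.7, -0.8, -5.5]
grip_width: 0.684
gripper_force: 66.0
```

```bash
python3 -c "
from h import *
rel([.49,.0033,.1058])"
```

```text
tool axes x [-0.605  0.796 -0.002] y [0.796 0.605 0.004] z [ 0.005  0.001 -1.   ] q [ 0.55  0.51 -0.78  2.06  0.51  0.77  0.11]
clock 13.1833 tcp [0.4868 0.0062 0.108 ] rel [-0.0042  0.0008  0.0022]
```

```bash
python3 -m crank '-0.0018 0.0024 0 0;-0.0036 0.0048 0 0;-0.0048 0.0064 0 0;-0.0048 0.0064 0 0;-0.0048 0.0064 0 0'; python3 -m crank '0.0024 -0.0032 0 0;0.0024 -0.0032 0 0; 0.004 -0.002 0 0;0.0056 -0.0008 0 0;0.0056 -0.0008 0 0;0.0056 -0.0008 0 0';  python3 -m crank '-0.0032 -0.0024 0 0;-0.0064 -0.0048 0 0;-0.0064 -0.0048 0 0;-0.0064 -0.0048 0 0'
```

```text
clock: 13.6
tcp_pos: [0.4912, 0.0061, 0.1072]
ee_rot: [-1.395, -2.812, 0.003]
contact_force: [-4.5, -1.4, -0.5]
grip_width: 0.689
gripper_force: 66.9
clock: 14.1
tcp_pos: [0.489, 0.008, 0.1078]
ee_rot: [1.397, 2.812, -0.004]
contact_force: [0.9, -5.4, -0.5]
grip_width: 0.684
gripper_force: 66.5
clock: 14.43
tcp_pos: [0.4892, 0.0035, 0.108]
ee_rot: [1.395, 2.815, 0.004]
contact_force: [0.7, 3.4, -2.3]
grip_width: 0.69
gripper_force: 66.8
```

The probing shows all the turning so far ran 1.5–2 mm off-centre, against the bore wall. I'll centre the cap and repeat the search the other way.

```bash
python3 -m crank '0.003 0.0022 0 0;0.003 0.0022 0 0;0.003 0.0022 0.0015 0;0.003 0.0022 0.0028 0;0.003 0.0022 0.0028 0;0.003 0.0022 0.0028 0';python3 -m crank '-0.0001 0.0001 0 0.05;-0.0001 0.0002 0 0.1;-0.0001 0.0003 0 0.15;-0.0002 0.0004 0 0.2;-0.0002 0.0005 0 0.25;-0.0003 0.0007 0 0.3;-0.0003 0.0008 0 0.35;-0.0003 0.0008 0 0.35'; python3 -c "
from bench import arm
s=arm.get_state(); print(s['q'].round(2),s['ft_torque'])"
```

```text
clock: 14.93
tcp_pos: [0.4888, 0.0058, 0.1057]
ee_rot: [1.396, 2.814, -0.002]
contact_force: [-1.8, 0.4, 9.4]
grip_width: 0.686
gripper_force: 68.1
clock: 15.6
tcp_pos: [0.4903, 0.006, 0.1058]
ee_rot: [1.866, 2.525, 0.001]
contact_force: [0.3, -1.0, 5.3]
grip_width: 0.692
gripper_force: 67.5
[ 0.48  0.49 -0.69  2.05  0.45  0.75 -0.19] [-0.02528812  0.1005454  -0.0477456 ]
```

```bash
python3 -m crank '-0.0001 0.0001 0.0005 0.05;-0.0001 0.0002 0.0005 0.1;-0.0001 0.0003 0.0005 0.15;-0.0002 0.0004 0.0005 0.2;-0.0002 0.0005 0.0005 0.25;-0.0003 0.0007 0.0005 0.3;-0.0003 0.0008 0.0005 0.35;-0.0003 0.0008 0.0005 0.35'; python3 -c "
from bench import arm
s=arm.get_state(); print(s['q'].round(2),s['ft_torque'])"
```

```text
clock: 16.27
tcp_pos: [0.4915, 0.006, 0.1057]
ee_rot: [2.277, 2.161, 0.002]
contact_force: [-1.3, -1.4, 8.5]
grip_width: 0.69
gripper_force: 67.8
[ 0.42  0.47 -0.6   2.05  0.39  0.73 -0.49] [-0.02380084  0.15071601 -0.11726291]
```

```bash
python3 -m crank '-0.0001 -0.0003 0 0.05;-0.0001 -0.0002 0 0.1;-0.0001 -0.0001 0 0.15;-0.0002 0 0 0.2;-0.0002 0.0001 0 0.25;-0.0003 0.0002 0 0.3;-0.0003 0.0003 0 0.35;-0.0003 0.0003 0 0.35'; python3 -c "
from bench import arm
s=arm.get_state(); print(s['q'].round(2),s['ft_torque'])"
```

```text
clock: 16.93
tcp_pos: [0.492, 0.006, 0.1057]
ee_rot: [2.619, 1.732, 0.004]
contact_force: [-0.5, 0.7, 8.0]
grip_width: 0.683
gripper_force: 67.7
[ 0.35  0.45 -0.52  2.06  0.34  0.72 -0.78] [ 0.12444132  0.06504689 -0.10391353]
```

```bash
python3 -m crank '-0.0004 0 0 0.05;-0.0008 0 0 0.1;-0.0008 0.0001 0 0.15;-0.0009 0.0002 0 0.2;-0.0009 0.0003 0 0.25;-0.001 0.0005 0 0.3;-0.001 0.0006 0 0.35;-0.001 0.0006 0 0.35'; python3 -c "
from bench import arm
s=arm.get_state(); print(s['q'].round(2),s['ft_torque'])"
```

```text
clock: 17.6
tcp_pos: [0.4918, 0.0055, 0.1053]
ee_rot: [2.881, 1.252, 0.004]
contact_force: [0.8, 1.4, 4.7]
grip_width: 0.688
gripper_force: 67.3
[ 0.29  0.43 -0.44  2.06  0.28  0.7  -1.08] [ 0.56236762 -0.20689644 -0.04011539]
```

```bash
python3 -m crank '-0.0006 0.0005 0.001 0;-0.0006 0.0005 0.001 0;-0.0006 0.0005 0.001 0.03;-0.0006 0.0006 0.001 0.06;-0.0006 0.0007 0.001 0.09;-0.0006 0.0007 0.001 0.09'; python3 -c "
from bench import arm
s=arm.get_state(); print(s['q'].round(2),s['ft_torque'])"
```

```text
clock: 18.1
tcp_pos: [0.4922, 0.0038, 0.1039]
ee_rot: [2.933, 1.122, 0.005]
contact_force: [2.9, 0.7, -0.1]
grip_width: 0.687
gripper_force: 66.8
[ 0.27  0.43 -0.42  2.06  0.27  0.7  -1.16] [ 0.21867819 -0.86751716 -0.10587723]
```

Force fell to about 0 and z dropped, so the pins are entering the keyways. I'll push gently.

```bash
python3 -m crank '0 0 0.001 0;0 0 0.002 0;0 0 0.003 0;0 0 0.003 0;0 0 0.003 0'; python3 -c "
from bench import arm
s=arm.get_state(); print(s['q'].round(2),s['ft_torque'])"
```

```text
clock: 18.52
tcp_pos: [0.4924, 0.0039, 0.1006]
ee_rot: [2.934, 1.123, 0.005]
contact_force: [6.0, 0.7, 0.5]
grip_width: 0.681
gripper_force: 67.0
[ 0.27  0.44 -0.41  2.06  0.27  0.69 -1.16] [ 0.31890436 -1.5218642  -0.15767854]
```

```bash
python3 -m crank '0.0006 0.0005 0 0;0.0011 0.001 0.001 0;0.0011 0.001 0.003 0;0.0011 0.001 0.005 0;0.0011 0.001 0.006 0;0.0011 0.001 0.006 0'; python3 -c "
from bench import arm
s=arm.get_state(); print(s['q'].round(2),s['ft_torque'])"
```

```text
clock: 19.02
tcp_pos: [0.4926, 0.0039, 0.0946]
ee_rot: [2.934, 1.123, 0.001]
contact_force: [2.8, 0.9, 4.3]
grip_width: 0.687
gripper_force: 67.5
[ 0.26  0.45 -0.41  2.06  0.28  0.68 -1.16] [ 0.29202069 -0.78124191 -0.11767441]
```

```bash
python3 -m crank '0.0004 0.0004 0.001 0;0.0004 0.0004 0.002 0;0.0004 0.0004 0.003 0;0.0004 0.0004 0.004 0;0.0004 0.0004 0.004 0;0.0004 0.0004 0.004 0'; python3 -c "
from bench import arm
s=arm.get_state(); print(s['q'].round(2),s['ft_torque'])"
```

```text
clock: 19.52
tcp_pos: [0.4927, 0.0039, 0.0921]
ee_rot: [2.933, 1.123, -0.001]
contact_force: [-3.4, 1.8, 22.8]
grip_width: 0.683
gripper_force: 69.3
[ 0.26  0.45 -0.41  2.06  0.28  0.68 -1.17] [ 0.17371936  0.65845361 -0.21204081]
```

```bash
python3 -m crank '-0.0002 -0.0002 0.001 0;-0.0002 -0.0002 0.001 0;-0.0002 -0.0002 0.001 0;-0.0002 -0.0002 0.001 0'; python3 -c "
from h import *
s=arm.camera('scene'); b=arm.camera('side')
v=np.hstack([cv2.resize(s['image'][170:290,270:380],None,fx=3.6,fy=3.6,interpolation=cv2.INTER_CUBIC),cv2.resize(b['image'][180:300,245:355],None,fx=3.6,fy=3.6,interpolation=cv2.INTER_CUBIC)])
cv2.imwrite('pics/crop5.png',v[:,:,::-1])
t=arm.get_state(); print(t['contact_force'],t['tcp_pos'],t['ft_torque'])
C=[.490,.0033]
for k,o in ((s,(270,170,0)),(b,(245,180,396))):
  e=(circ(k,C+[.126],.03)+.4-[o[0],o[1]])*3.6+[o[2],0]; print('top circle expected in crop',e.min(0).round(),e.max(0).round())
"
```

```text
clock: 19.85
tcp_pos: [0.4927, 0.0039, 0.0921]
ee_rot: [2.932, 1.123, -0.001]
contact_force: [-6.0, 1.5, 31.5]
grip_width: 0.687
gripper_force: 70.4
[-6.21738453  0.61887866 31.68919842] [0.49266394 0.00392715 0.09205142] [ 0.20989623  1.28197186 -0.16399111]
top circle expected in crop [155. 117.] [259. 186.]
top circle expected in crop [537. 125.] [653. 189.]
```

View pics/crop5.png

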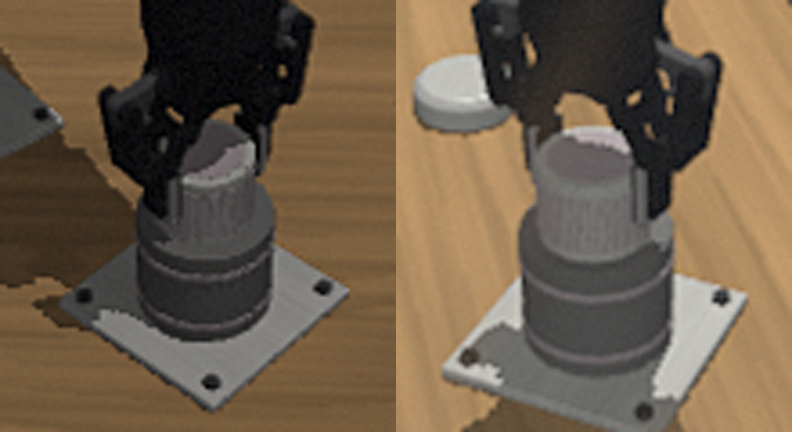

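The cap sits down on the shoulder in both views (rim at about (210,230) in the scene crop and (598,250) in the side crop), and z stays at 0.0921 while the force rises, so it has bottomed out. I'll ease the push to a moderate level and hand in.

```bash
python3 -m crank '0 0 -0.001 0;0 0 -0.001 0;0 0 -0.001 0;0 0 -0.001 0;0 0 -0.001 0;0 0 -0.001 0'
```

```text
clock: 20.45
tcp_pos: [0.4927, 0.004, 0.0921]
ee_rot: [2.933, 1.123, -0.0]
contact_force: [-3.3, 0.7, 21.1]
grip_width: 0.685
gripper_force: 69.1
```

```bash
python3 -c "
from bench import arm
print(arm.finish_job())"
```

```text
the job is handed in; nothing more can be done
None
```

The cap is on the farthest carrier with its keyways over the pins, pushed down to the shoulder and still held there by the gripper with about 21 N; the job was handed in at about 20.5 s, with the lid, rack and mouse not touched by the arm.

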